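Hang two cups on the balance rack so its bar is level

ROBOT

A 6-joint arm with a two-finger parallel gripper is mounted at the origin on a cart in front of the work surface, level with it; the furniture and walls round the work are solid. World frame = base frame: x ahead of the robot, y to its left, z up, the work surface at z = 0. Lengths are in m, angles in degrees, forces in N, time in s.
With the tool pointing down it reaches from about 0.4 to 0.825 m from the base axis. Payload 7 kg.
Tool frame: the origin (TCP) lies between the finger pads; the fingertips stand 11 mm ahead of it and the grasp point (between the pads) lies 8 mm behind it; z points along the fingers, y is the line along which they close (so a half turn about z gives the same grasp; the last joint's range is limited). The gripper opens to 85 mm and grips with 20 to 120 N. Pads are 22 mm wide; open, the fingers measure 114 mm over their backs; the gripper's body (76 mm by 85 mm) begins 54 mm behind the grasp point. The pads swing forward as they close: fully open they stand 13 mm farther back than shut.
Start: joints at [-57.691, 20.546, 0.682, 0, -70.136, -16.507], TCP at [0.184, -0.649, 0.242] pointing down, gripper open.
Joint ranges: [-176.03, 176.03], [-82.01, 121.73], [-58.28, 71.71], [-173.87, 95.51], [-174.79, -0.11], [-173.66, 173.66]. Speed limits (degrees/s): [136.94, 136.94, 172.46, 180, 180, 180].

INTERFACE

Orientations are given as [roll, pitch, yaw] about the fixed x, y, z axes, in that order (R = Rz(yaw) Ry(pitch) Rx(roll)).
In Python, from bench import robot gives the robot as it stands. Calls block until the motion is done:
- robot.goto(position, orientation): joint-space move of the TCP to a pose.
- robot.line_to(position, frame=None, speed=0.15): straight line of the TCP; frame=None keeps the orientation; speed is the mean speed in m/s.
- robot.goto_joints(angles): joint-space move.
- robot.grip(opening): finger opening in m; the grip force is fixed at half the most; returns when the fingers have stopped.
- robot.dwell(seconds).
- robot.ik(position, orientation): joint angles nearest the present ones, or None.
- robot.get_obs(): the state.
- robot.camera(name): name is "side" or "top" or "wrist"; returns a dict with "frame" (480x640x3 uint8, red, green, blue), "fx", "fy", "cx", "cy" (pixels), "world_from_camera" (4x4, takes a point from camera to world coordinates). Camera axes: x right, y down, z forward; pixel columns grow to the right and rows downward; lengths in m; the calibration is good to about 2 mm. A picture is of the moment at which its call begins. There is no depth.
A pose or a line that the arm cannot do raises robot.PlanningError and nothing moves.
- robot.hand_in(): hands the job in; it is judged then, once.
Trained networks look in the newest picture that a camera, given by its name, has taken for a name from the list of things; names that differ only in an ending like _2 or _b are one class to them, and where a whole thing is asked for, a point or a joint stands for the part that bears it (a point fixed in the world has none). Each returns a list of dicts, best first, with "conf" (0 to 1); they miss things now and then, are a little off and sometimes report something else, mostly with a low value. They report only what shows in the picture. A call takes as long as a camera call. They do not tell look-alikes from the thing itself.
- robot.search_frame(camera, query): "at" ([x, y, z] in m, in the coordinates of the camera as it stood for that picture, good to about 4 mm: the middle of the surface that is visible of it).
- robot.silhouettes(camera, query): "region" (480x640 bool, what is visible of it).
- robot.mark_of(camera, query): "at" ([x, y, z] in m, in the coordinates of the camera as it stood for that picture, good to about 4 mm: a listed point, or the origin of a listed thing).
The state is a dict: "time_s": time; "joints": joint angles; "qd": joint speeds; "tau": joint torques, N m; "eef_pos": TCP position; "ee_rot": TCP orientation; "contact_force": force on the tool from outside, world axes, zero at the start; "torque": the same for the moment, N m; "width": finger opening in m; "grasp_force": force on a finger pad.
Only numpy, scipy, OpenCV 4.12 (cv2) and the standard library are available. Lean on these libraries where they do the work, as an engineer would, in place of code of your own. Each camera call takes 0.05 s, during which the arm holds its last target. There are 200 camera calls.

TASK

Hang the two white cups in their wire hangers on the pivoting bar of the rack, one on the left hook and one on the right hook, so that the bar ends up level with both cups hanging freely at rest. Leave the green herb jar, which is in a similar hanger, standing where it is.

Things in the scene. Friction and masses are not known exactly. Their poses are not given: they have to be found in the camera images.
- rack: balance rack fixed on the worktop: dark wooden foot 150 x 130 x 18 mm, thin post 191 mm high. Origin: centre of the foot's underside. At yaw 0 its two hooks point to -x (to the robot); +y is its left. Before the post a wooden bar 14 x 310 x 20 mm, lengthwise along rack y, pivots about its centre at rack x -22, z 168 mm, with a brass weight below
- bar (a joint): tilt of the bar about the rack's x axis: 0 = level, positive = left (+y) end up, stops at +-0.16 rad. It pivots almost freely, damped: empty or evenly loaded it settles level; with one cup it tips to its stop, the loaded hook 21 mm down and the other 21 mm up
- hook_left (a point): top of the steel hook at the bar's left (+y) end, midway along the hook, 130 mm left of the pivot; rises and falls with the bar. The hook is an 8 mm round rod from the bar's face, 21 mm behind this point, to its end 28 mm in front of it (towards rack -x); its last 10 mm turns up by 8 mm
- hook_right (a point): the same point on the same hook at the bar's right (-y) end, 130 mm right of the pivot
- cup_a: white cup (68 mm wide, rim 50 mm above the underside) fixed in a steel wire hanger, 0.22 kg. Origin: centre of the underside, z up. Round tray 72 mm across. A wire loop 84 mm wide arches over the cup in the hanger's y-z plane; on its peak stands a light wooden grip block 22 x 22 mm, square to the hanger's axes, from 109 to 145 mm above the underside
- cup_a_loop (a point): underside of the peak of cup_a's 6 mm wire loop, 105 mm above its origin: rests on a hook. A hook enters the window along the hanger's x, from either side, between the cup rim (50 mm up) and the wire (105 mm up in the middle, 95 mm up 25 mm to either side)
- cup_b: second white cup in a hanger, exactly like cup_a
- cup_b_loop (a point): the same point of cup_b's wire loop, 105 mm above its origin
- jar: bystander: green herb jar (47 mm wide, 87 mm high, pale lid) in a taller hanger with a dark grip block, 186 mm high, tray 72 mm across. Origin: centre of the underside. To be left standing. (Behind the work, wall cabinets overhang the worktop about 0.45 m up, with front and door knobs from world x of about 0.57 m on: keep the arm before them)
Not all that is in view belongs to the job. Leave any purple look-alike of the cup_b alone.

How it is judged (in metres and radians):
On the way:
1. a first white cup hangs on one hook and the bar has tipped down on that side (((value of joint bar below -0.1 rad and distance between any of cup_a_loop, cup_b_loop and hook_left below 0.03 m) or (value of joint bar above 0.1 rad and distance between any of cup_a_loop, cup_b_loop and hook_right below 0.03 m))), for 0.2 s.
At the end, for the whole second after the job is handed in: A white cup hangs on each hook (loop's peak within 30 mm of the middle of the hook, upright within 20 degrees, borne by the rack) and is at rest (under 0.05 m/s); the bar is level within 0.07 rad (4 degrees); the herb jar stands within 30 mm of where it was (((distance between cup_a_loop and hook_left below 0.03 m and distance between cup_b_loop and hook_right below 0.03 m) or (distance between cup_b_loop and hook_left below 0.03 m and distance between cup_a_loop and hook_right below 0.03 m)) and value of joint bar between -0.07 and 0.07 rad and contact force between each of cup_a, cup_b and rack above 0.5 N and angle between each of cup_a, cup_b's own z axis and vertical below 0.35 rad and linear speed of each of cup_a, cup_b below 0.05 m/s and distance of jar from where it was at the start of the episode below 0.03 m and angle between jar's own z axis and vertical below 0.2 rad); the robot touches nothing.
It fails at once if the herb jar is moved more than 30 mm or tipped (distance of jar from where it was at the start of the episode above 0.03 m or angle between jar's own z axis and vertical above 0.3 rad).
It also fails if it takes over 72 s, if anything falls off the work surface, if the arm or the gripper's body presses on something with over 40 N, if the wrist force passes 120 N, or if a joint passes its speed limit or range.

## Working session

There is one attempt and no reset: what is moved stays moved. The work goes in short steps, each a Python script; the robot and the scene stay as the last script left them, time stands still between calls to the robot, and variables do not carry over. Pictures are saved under pics/ and viewed, at most 10 in all, crops included, and the job is handed in when it is done.

```bash
mkdir -p pics
cat > h.py <<'E'
import numpy as np, cv2
from bench import robot
def W(c,p): return (c["world_from_camera"]@np.r_[p,1])[:3]
def px(c,p):
    q=np.linalg.inv(c["world_from_camera"])@np.r_[p,1]; return (c["fx"]*q[0]/q[2]+c["cx"],c["fy"]*q[1]/q[2]+c["cy"])
def save(c,n): cv2.imwrite(f"pics/{n}.png",c["frame"][:,:,::-1])
E
python3 - <<'E'
from h import *
np.set_printoptions(precision=4,suppress=True)
for cam in ["side","top"]:
    c=robot.camera(cam); save(c,cam+"0")
    print(cam,c["world_from_camera"][:3,3],c["fx"])
    for q in ["rack","cup_a","cup_a_loop","hook_left","hook_right","jar"]:
        for d in robot.mark_of(cam,q):
            p=W(c,d["at"]); print(q,round(d["conf"],2),p,np.round(px(c,p)))
print(robot.get_obs()["time_s"])
E
```

```text
side [-0.3658  0.5623  1.3951] 595.5661359163024
rack 0.85 [0.5455 0.0255 0.0004] [285. 274.]
cup_a 0.68 [ 0.4102 -0.3937  0.0029] [422. 235.]
cup_a_loop 0.27 [0.5004 0.1576 0.1757] [249. 269.]
hook_left 0.92 [0.5014 0.1595 0.1745] [248. 269.]
hook_right 0.87 [ 0.4967 -0.1052  0.1764] [330. 223.]
top [ 0.2483 -0.0459  1.6552] 528.9704842843116
rack 0.75 [0.5435 0.0315 0.0002] [296. 219.]
cup_a 0.82 [ 0.4282 -0.2623  0.002 ] [388. 257.]
cup_a 0.76 [ 0.524  -0.4593 -0.0007] [450. 228.]
cup_a 0.75 [ 0.4052 -0.3951 -0.0012] [430. 265.]
cup_a_loop 0.9 [ 0.4309 -0.2624  0.105 ] [393. 252.]
hook_left 0.78 [0.4996 0.1631 0.1702] [247. 223.]
hook_right 0.67 [ 0.4927 -0.0999  0.1736] [339. 227.]
jar 0.7 [ 0.4343  0.3462 -0.001 ] [195. 252.]
0.7
```

Run:
```python
import cv2
t=cv2.imread("pics/top0.png");s=cv2.imread("pics/side0.png")
cv2.imwrite("pics/topc.png",cv2.resize(t[190:320,170:490],(800,325),interpolation=3))
cv2.imwrite("pics/sidec.png",cv2.resize(s[150:350,180:500],(800,500),interpolation=3))
```

```text
(no output)
```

View pics/topc.png

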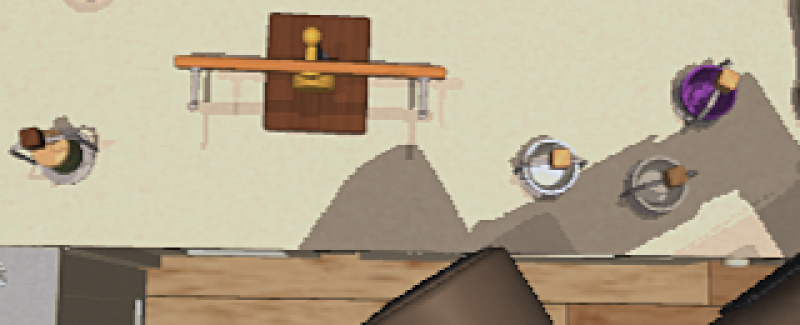

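View pics/sidec.png

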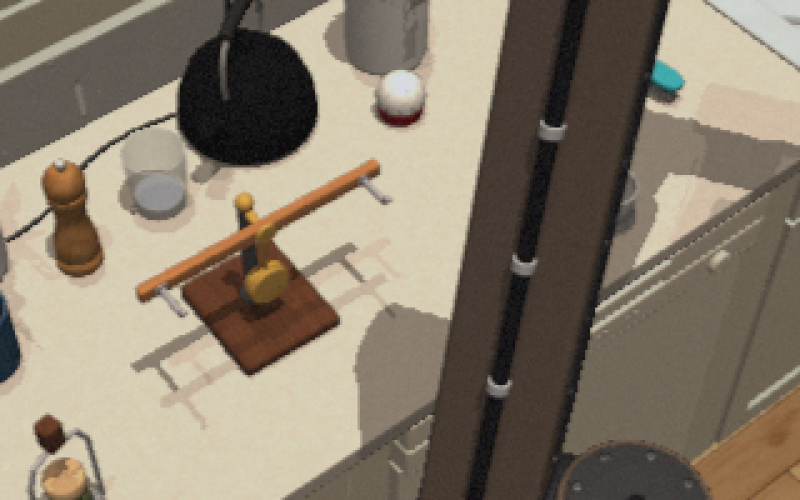

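Two white cups stand at (0.428,-0.262) and (0.405,-0.395); the purple one at (0.524,-0.459) is to be left. The rack yaw is about -1.3°. Next I take a closer look with the wrist camera for the hanger yaws.

Run:
```python
from h import *
np.set_printoptions(precision=4,suppress=True)
for yaw in (0,180):
    print(yaw,robot.ik([0.42,-0.33,0.36],[180,0,yaw]),robot.ik([0.49,0.16,0.2],[180,0,yaw]))
o=robot.get_obs(); print(o["ee_rot"])
robot.goto([0.40,-0.33,0.38],[180,0,0])
c=robot.camera("wrist"); save(c,"w1")
print(c["world_from_camera"][:3],c["fx"])
for q in ["cup_a","cup_a_loop"]:
    for d in robot.mark_of("wrist",q):
        p=W(c,d["at"]); print(q,round(d["conf"],2),p,np.round(px(c,p)))
print(robot.get_obs()["time_s"])
```

```text
0 [-17.1132   3.9361  -5.5846   0.     -80.4793 107.1132] [ 39.9283   7.4199 -22.7604   0.     -59.8197  50.0717]
180 [-17.1132   3.9361  -5.5846   0.     -80.4793 -72.8868] [  39.9283    7.4199  -22.7604   -0.      -59.8197 -129.9283]
[-179.9953    0.002  -164.1946]
[[-0.0009 -0.9594 -0.282   0.4721]
 [-1.      0.0012 -0.0007 -0.3303]
 [ 0.001   0.282  -0.9594  0.5113]] 340.1032203721056
cup_a 0.82 [ 0.5295 -0.4571  0.0009] [410.  94.]
cup_a 0.67 [ 0.4162 -0.3958 -0.0009] [363. 176.]
cup_a 0.56 [ 0.4283 -0.2596 -0.0039] [272. 167.]
cup_a_loop 0.96 [ 0.4284 -0.2659  0.1063] [264. 175.]
2.725
```

View pics/w1.png

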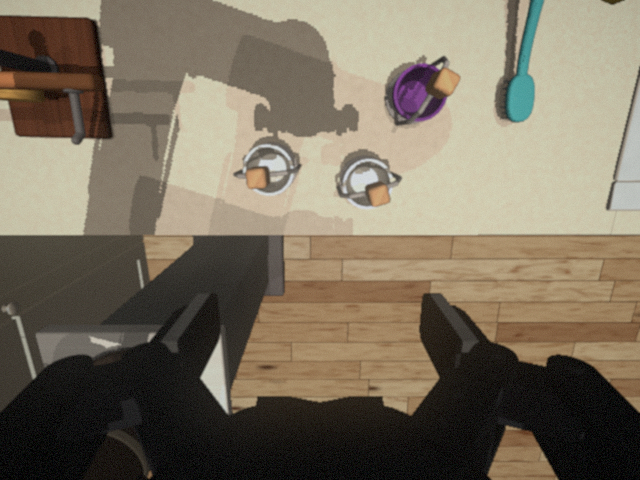

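The white cups' blocks are at about (258,177) and (377,195), with loop ends at (237,175)–(299,167) and (340,187)–(400,180). I'll project these onto their known heights.

```bash
cat >> h.py <<'E'
def onz(c,u,v,z):
    T=c["world_from_camera"]; d=T[:3,:3]@[(u-c["cx"])/c["fx"],(v-c["cy"])/c["fy"],1]
    return T[:3,3]+d*(z-T[2,3])/d[2]
E
python3 - <<'E'
from h import *
np.set_printoptions(precision=4,suppress=True)
c=robot.camera("wrist")
hsv=cv2.cvtColor(c["frame"],cv2.COLOR_RGB2HSV)
m=cv2.inRange(hsv,(5,90,90),(22,255,255)); m[:130]=0; m[215:]=0
n,l,s,ce=cv2.connectedComponentsWithStats(m)
for i in range(1,n):
    if s[i,4]>60:
        r=cv2.minAreaRect(np.argwhere(l==i)[:,::-1].astype(np.float32)); print(ce[i],s[i],r[1:],onz(c,*ce[i],0.138))
for a,b in (((237,175),(299,167)),((340,187),(400,180))):
    A,B=onz(c,*a,.07),onz(c,*b,.07); d=A-B; print((A+B)/2,np.linalg.norm(d),"yaw",np.degrees(np.arctan2(-d[0],d[1])))
cv2.imwrite("pics/w1z.png",cv2.resize(c["frame"][130:220,220:420,::-1],(800,360),interpolation=2))
E
```

```text
[256.1192 177.7124] [246 167  21  22 386] ((21.0, 20.0), 90.0) [ 0.4291 -0.2619  0.138 ]
[378.3127 194.7746] [367 184  23  22 355] ((19.28989028930664, 20.23857307434082), 71.56504821777344) [ 0.4103 -0.3957  0.138 ]
[ 0.4297 -0.2649  0.07  ] 0.08037515687720519 yaw 7.16373540261461
[ 0.4137 -0.3961  0.07  ] 0.07773107861637092 yaw 6.609493328153415
```

View pics/w1z.png

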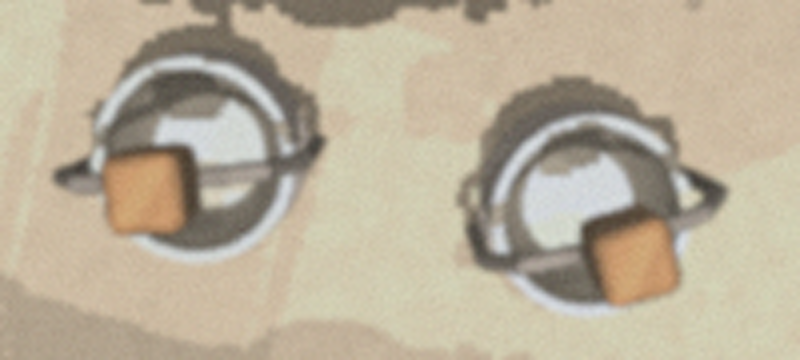

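Shoulders of the loops in the zoom give hanger yaw ≈7° for the first cup (−0.262) and ≈15° for the second (−0.396); the jaws will align the rest. Now I grasp the first cup and bring it in front of the left hook.

```bash
cat >> h.py <<'E'
RY=-1.3
def pick(x,y,yaw):
    robot.grip(0.05)
    robot.goto([x,y,0.24],[180,0,yaw])
    robot.line_to([x,y,0.126],speed=0.1)
    robot.grip(0.0); o=robot.get_obs(); print("grip",o["width"],o["grasp_force"],o["time_s"])
    robot.line_to([x,y,0.36],speed=0.15)
    o=robot.get_obs(); print("lift",o["width"],o["contact_force"])
E
python3 - <<'E'
from h import *
np.set_printoptions(precision=4,suppress=True)
pick(0.429,-0.263,7)
robot.line_to([0.42,-0.05,0.36],[180,0,RY],speed=0.2)
robot.line_to([0.42,0.159,0.30],speed=0.2)
robot.line_to([0.42,0.159,0.174+0.020+0.021],speed=0.15)
o=robot.get_obs(); print(o["width"],o["contact_force"],o["time_s"])
for cam in ("side","top"):
    c=robot.camera(cam); save(c,cam+"1")
    for q in ["cup_a_loop","hook_left","hook_right"]:
        for d in robot.mark_of(cam,q):
            p=W(c,d["at"]); print(cam,q,round(d["conf"],2),p,np.round(px(c,p)))
    if cam=="side": cv2.imwrite("pics/side1c.png",cv2.resize(c["frame"][190:350,160:380,::-1],(800,582),interpolation=2))
E
```

```text
grip 0.02129202957250115 60.34469962120056 5.5417
lift 0.021261082605544 [ 0.3138 -0.3046 -2.1002]
0.020995855657071325 [-0.7823 -0.001  -1.4845] 10.4167
side cup_a_loop 0.73 [0.4242 0.1615 0.1931] [263. 285.]
top cup_a_loop 0.52 [0.4209 0.1567 0.193 ] [247. 250.]
top hook_left 0.85 [0.4999 0.1622 0.1682] [247. 223.]
top hook_right 0.56 [ 0.4939 -0.1026  0.1736] [340. 227.]
top hook_right 0.16 [0.4991 0.1652 0.1701] [246. 223.]
```

View pics/side1c.png

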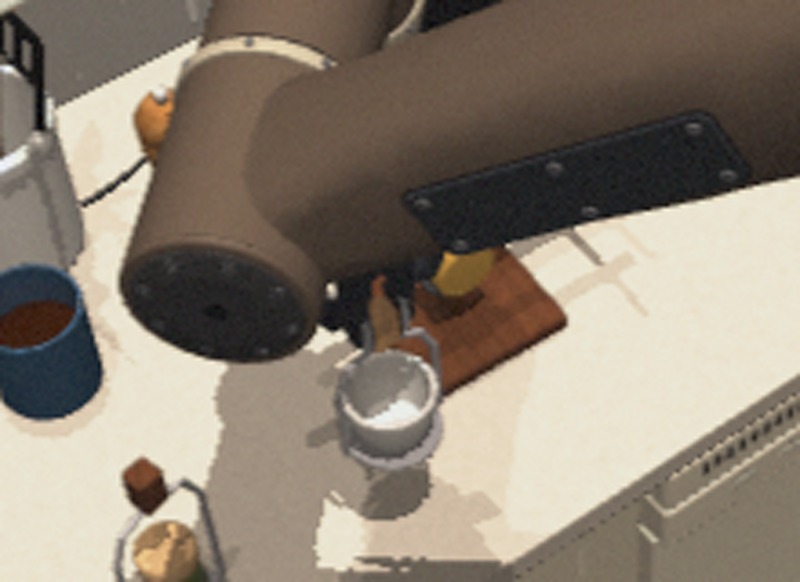

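The cup hangs upright in the gripper before the left hook, with the loop at about (0.422, 0.159, 0.193). The height fits, so I advance over the hook and lower it.

```bash
cat >> h.py <<'E'
def lower(x,y,z0,z1):
    z=z0
    while z>z1:
        z-=0.004; robot.line_to([x,y,z],speed=0.05); f=robot.get_obs()["contact_force"]
        print(round(z,3),np.round(f,1))
        if abs(f).max()>15: break
    return z
E
python3 - <<'E'
from h import *
np.set_printoptions(precision=4,suppress=True)
robot.line_to([0.498,0.161,0.215],speed=0.08)
print(robot.get_obs()["contact_force"])
z=lower(0.498,0.161,0.215,0.174+0.021-0.021-0.003)
c=robot.camera("side"); 
for q in ["cup_a_loop","hook_left","hook_right"]:
    for d in robot.mark_of("side",q):
        p=W(c,d["at"]); print(q,round(d["conf"],2),p,np.round(px(c,p)))
cv2.imwrite("pics/side2c.png",cv2.resize(c["frame"][190:350,160:380,::-1],(800,582),interpolation=2))
print(robot.get_obs()["time_s"])
E
```

```text
[ 0.5169 -0.2039 -2.217 ]
0.211 [ 0.   0.2 -2. ]
0.207 [-0.1  0.3 -2.3]
0.203 [ 0.4  0.6 -2.9]
0.199 [-0.6  0.4 -2.1]
0.195 [-0.2 -1.2 -3.3]
0.191 [-0.2 -0.8 -3.6]
0.187 [-1.1  1.1 -1.6]
0.183 [-0.3 -0.4 -2.6]
0.179 [-0.9 -0.  -1.9]
0.175 [ 0.3 -0.3 -1.8]
0.171 [ 3.6 -4.3  6.6]
cup_a_loop 0.67 [0.5046 0.1644 0.1527] [247. 274.]
hook_left 0.96 [0.5027 0.1555 0.1565] [250. 272.]
14.8917
```

View pics/side2c.png

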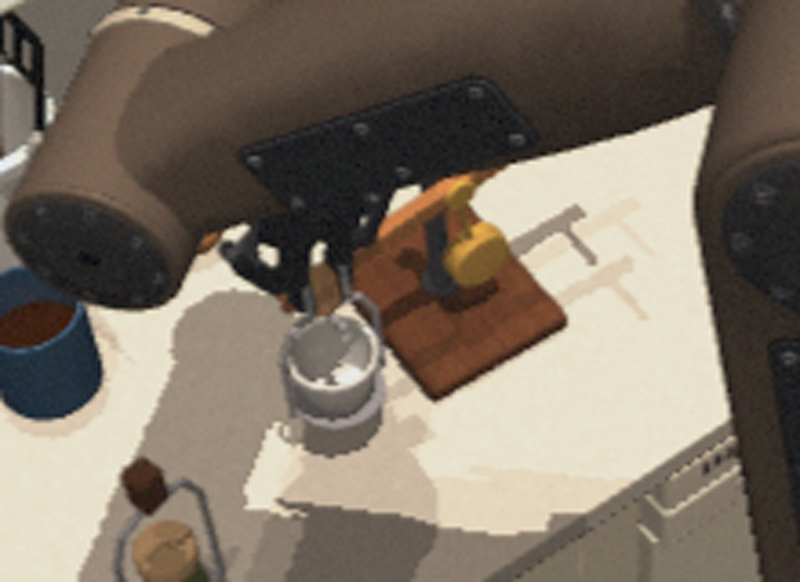

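The loop is seated on the left hook, the bar is down at its stop and the reaction is 7 N upward. I release, fetch the second cup and look.

Run:
```python
from h import *
np.set_printoptions(precision=4,suppress=True)
robot.grip(0.045)
robot.line_to([0.498,0.161,0.30],speed=0.1)
robot.line_to([0.43,-0.1,0.34],speed=0.25)
pick(0.411,-0.396,15)
robot.line_to([0.415,-0.102,0.36],[180,0,RY],speed=0.2)
robot.line_to([0.415,-0.102,0.194+0.020+0.021],speed=0.15)
o=robot.get_obs(); print(o["width"],o["contact_force"],o["time_s"])
for cam in ("side","top"):
    c=robot.camera(cam)
    for q in ["cup_a_loop","hook_left","hook_right"]:
        for d in robot.mark_of(cam,q):
            p=W(c,d["at"]); print(cam,q,round(d["conf"],2),p,np.round(px(c,p)))
    if cam=="side": cv2.imwrite("pics/side3c.png",cv2.resize(c["frame"][170:350,160:407,::-1],(800,583),interpolation=2))
```

```text
grip 0.021189988077949147 59.33519124984741 21.0
lift 0.02100393855322966 [ 0.501   0.0973 -2.6093]
0.020967656696863728 [-0.0975 -0.9747 -1.6053] 25.3083
side cup_a_loop 0.96 [0.5029 0.1658 0.1525] [246. 275.]
side hook_left 0.9 [0.5012 0.1584 0.1539] [249. 274.]
side hook_right 0.85 [ 0.4953 -0.1047  0.1957] [330. 219.]
side hook_right 0.27 [ 0.4169 -0.1005  0.1126] [346. 257.]
top cup_a_loop 0.46 [0.497  0.1648 0.1508] [247. 225.]
top hook_left 0.79 [0.4967 0.1612 0.1515] [248. 225.]
```

View pics/side3c.png

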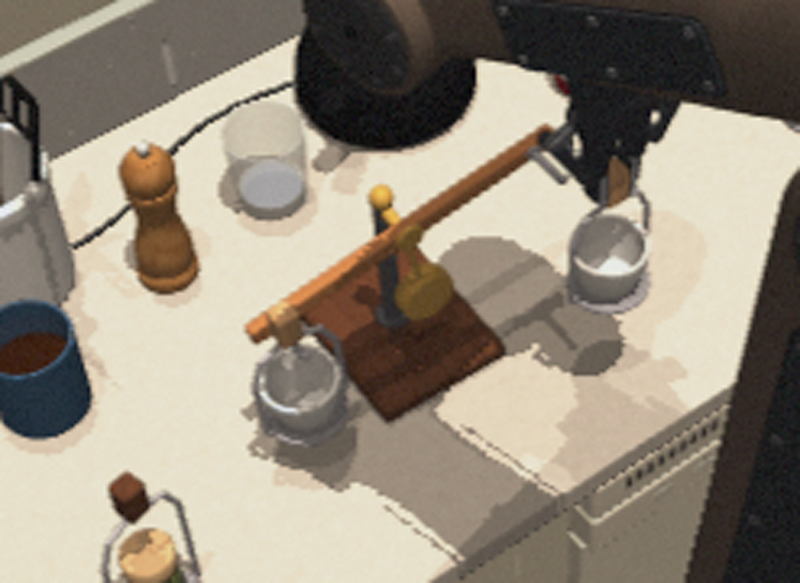

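The first cup hangs on the left hook with the bar at its stop, and the right hook is at (0.495,-0.105,0.196). The second cup is in front of it with its loop at 0.214. I advance, lower to level and release.

Run:
```python
from h import *
np.set_printoptions(precision=4,suppress=True)
x,y=0.493,-0.103
robot.line_to([x,y,0.235],speed=0.08)
print(robot.get_obs()["contact_force"])
z=lower(x,y,0.235,0.193)
robot.dwell(1.0)
c=robot.camera("side")
for q in ["cup_a_loop","hook_left","hook_right"]:
    for d in robot.mark_of("side",q):
        p=W(c,d["at"]); print(q,round(d["conf"],2),p,np.round(px(c,p)))
cv2.imwrite("pics/side4c.png",cv2.resize(c["frame"][170:350,160:407,::-1],(800,583),interpolation=2))
print(robot.get_obs()["time_s"])
```

```text
[-0.0667 -0.0327 -2.2548]
0.231 [ 0.1  0.2 -2.4]
0.227 [-1.1 -0.3 -1.7]
0.223 [ 0.4  0.4 -2.5]
0.219 [-0.8 -0.7 -1.9]
0.215 [ 0.2  1.1 -1.4]
0.211 [ 1.1  1.2 -0.4]
0.207 [-0.4  2.8  0.4]
0.203 [-0.3  0.9 -0.2]
0.199 [-0.4  0.3  0.4]
0.195 [ 0.3  1.1 -0.3]
0.191 [-0.4  0.8  0.2]
cup_a_loop 0.74 [0.5042 0.1677 0.1747] [245. 270.]
hook_left 0.87 [0.5011 0.1573 0.1785] [249. 268.]
hook_right 0.77 [ 0.4948 -0.1057  0.171 ] [331. 225.]
30.7833
```

View pics/side4c.png

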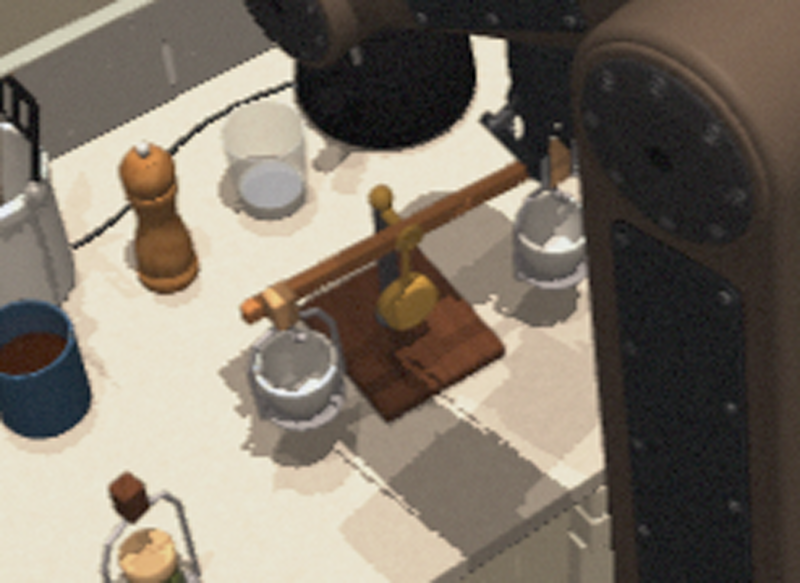

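The bar is about level, and the second loop bears on the right hook (the tool no longer carries the cup's weight). I release, withdraw and check.

Run:
```python
from h import *
np.set_printoptions(precision=4,suppress=True)
robot.grip(0.045)
robot.line_to([0.493,-0.103,0.34],speed=0.08)
robot.goto([0.38,-0.40,0.36],[180,0,RY])
robot.dwell(3)
for cam in ("side","top"):
    c=robot.camera(cam)
    for q in ["cup_a_loop","hook_left","hook_right","jar"]:
        for d in robot.mark_of(cam,q):
            p=W(c,d["at"]); print(cam,q,round(d["conf"],2),p)
    if cam=="side": cv2.imwrite("pics/side5c.png",cv2.resize(c["frame"][170:350,160:407,::-1],(800,583),interpolation=2))
print(robot.get_obs()["time_s"])
```

```text
side cup_a_loop 0.65 [0.4997 0.1652 0.1715]
side hook_left 0.8 [0.4993 0.1588 0.1753]
side hook_right 0.69 [ 0.4944 -0.1054  0.1741]
side jar 0.91 [ 0.4354  0.3378 -0.0012]
top cup_a_loop 0.93 [0.4964 0.1625 0.1739]
top cup_a_loop 0.47 [0.4986 0.1546 0.0713]
top hook_left 0.63 [ 0.5432  0.0318 -0.0024]
top hook_left 0.61 [0.4966 0.1602 0.175 ]
top hook_right 0.69 [ 0.4903 -0.1023  0.1713]
top jar 0.79 [ 0.4376  0.3459 -0.0009]
37.8667
```

View pics/side5c.png

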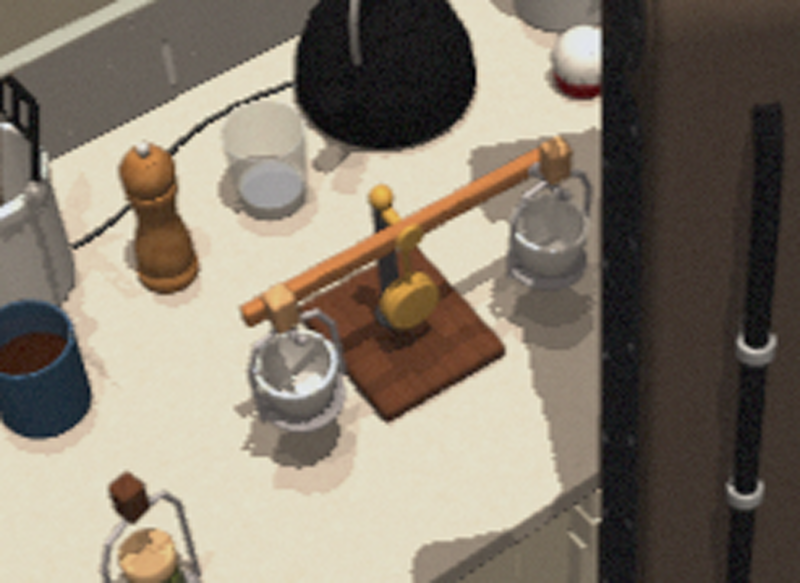

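Both cups hang upright on their hooks, the bar is level (both hook tops at about 0.174 m), and the jar is in place.

```bash
python3 -c "
from bench import robot
robot.dwell(1.5); print(robot.hand_in())"
```

```text
the job is handed in; nothing more can be done
None
```

I handed the job in at about 40 s of the 72 s allowed: one white cup hangs on each hook, the bar is level, and the jar and the purple cup were left alone; hand-in returned no verdict, so this rests on the last camera check.

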